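# Bring the freshly glazed pot to rest over the drip dish

## Robot

A 6-joint arm with a two-finger parallel gripper is mounted at the origin on the work surface. World frame = base frame: x ahead of the robot, y to its left, z up, the work surface at z = 0. Lengths are in m, angles in rad, forces in N, time in s.
With the tool pointing down it reaches from about 0.35 to 0.975 m from the base axis. Payload 4.9 kg.
Tool frame: the origin (TCP) lies at the very end of the fingers, on their centre line; the grasp point (between the pads) lies 19 mm behind it; z points along the fingers, y is the line along which they close (so a half turn about z gives the same grasp; the last joint's range is limited). The gripper opens to 85 mm and grips with 20 to 120 N. Pads are 22 mm wide; open, the fingers measure 114 mm over their backs; the gripper's body (76 mm by 85 mm) begins 54 mm behind the grasp point. The pads swing forward as they close: fully open they stand 13 mm farther back than shut.
Start: joints at [1.084, 0.053, 1.613, -0, 1.476, -0.119], TCP at [0.225, 0.583, 0.231] pointing down, gripper open.
Joint ranges: [-3.01, 3.01], [-1.01, 2.22], [0.06, 2.58], [-1.02, 4.17], [0.09, 2.62], [-3.14, 3.14]. Speed limits (rad/s): [2.57, 2.57, 3.14, 3.14, 3.14, 3.14].

## Interface

Orientations are given as a 3x3 rotation matrix whose columns are the frame's x, y, z axes.
In Python, from cell import r, eyes, models gives the robot as it stands. The module is installed in compiled form; this text tells all that it offers.
- The arm moves only by the shell command python3 -m handwheel 'ROWS' [OPENING] [FORCE]. ROWS is JSON, one flat list of numbers, 6 for each row, row after row: the shift along the tool's x, y, z in mm, then the turn, a rotation vector about the tool's x, y, z in degrees. In form: [x, y, z, rx, ry, rz, x, y, z, rx, ry, rz, ...]. A call has 1 to 12 rows; each row shifts and turns the commanded pose from where the row before left it, along the tool's axes as they then stand; what a row does not reach is not made up. A row lasts 1/12 s, in which the tool goes at most 41.7 mm and 7.16 degrees, less where a joint would pass 70% of its speed; a pose out of reach is approached as far as the arm can. A call is refused whole if a number of a shift passes 41.7 or a number of a turn 7.16, either way. A call with a gripper value outside its range is refused whole. OPENING is the finger opening in mm, from 0 to 85.4, set as the call begins (- or left out, the last holds). The fingers move at their own pace and stop on an object; FORCE is the grip in N (left out, the last holds). Time passes only in rows, so rows that do not move let the fingers close. It gives the time, the measured TCP pose, the force, the opening and the grip force at its end, in the units of the state.
- r.get_obs(): the state, without advancing time (a new reading comes with each control period).
- eyes.grab_frame(name): name is "scene" or "top"; returns a dict with "pixels" (480x640x3 uint8, blue, green, red), "z_map" (480x640 float32, m along the optical axis (not along the pixel's ray), 0 where there is no reading), "K" (3x3 intrinsics, pixels), "R" (3x3) and "t" (3): a world point X has camera coordinates R X + t. Camera axes: x right, y down, z forward; pixel columns grow to the right and rows downward; lengths in m; the calibration is good to about 2 mm. A picture is of the moment at which its call begins.
- r.hand_in(): hands the job in; it is judged then, once.
Trained networks look in a picture, given as the dict that the camera call returned (one of the last four; its "shot" number tells which), for a name from the list of things; names that differ only in an ending like _2 or _b are one class to them, and where a whole thing is asked for, a point or a joint stands for the part that bears it (a point fixed in the world has none). Each returns a list of dicts, best first, with "conf" (0 to 1); they miss things now and then, are a little off and sometimes report something else, mostly with a low value. They report only what shows in the picture. A call takes as long as a camera call. They do not tell look-alikes from the thing itself.
- models.trace(thing, picture): "pixels" (480x640 bool, what is visible of it) and "bbox" ([left, top, right, bottom] in pixels, round what is visible of it).
- models.place_of(thing, picture): "at" ([column, row] in pixels: a listed point, or the origin of a listed thing).
The state is a dict: "clock": time; "qpos": joint angles; "qvel": joint speeds; "joint_torque": joint torques, N m; "tcp_pos": TCP position; "tool_rot": TCP orientation; "ft_force": force on the tool from outside, world axes, zero at the start; "torque": the same for the moment, N m; "grip_width": finger opening in m; "finger_force": force on a finger pad.
Only numpy, scipy, OpenCV 4.12 (cv2) and the standard library are available. Lean on these libraries where they do the work, as an engineer would, in place of code of your own. Each camera call takes 0.05 s, during which the arm holds its last target. There are 200 camera calls.

## Task

A freshly glazed pot hangs in a swinging carrier on the overhead rail, parked behind a low wooden sill. Take the trolley by its grip tab, draw the pot over the sill (it will start to swing by itself and hardly slows down on its own), calm the swing by moving the trolley and bring the pot to hang still, centred over the white drip dish, for about four seconds; then let go and leave the trolley standing there with the pot still hanging quietly. Move only the trolley: the carrier and the wet pot must not be touched or swung violently, and the other things on the table stay where they are.

Things in the scene. Friction and masses are not known exactly. Their poses are not given: they have to be found in the camera images.
- rail: Overhead rail: aluminium bar 24 x 30 mm, 720 mm long, its centre line 275 mm above the table, on two dark posts 30 mm square. Origin: on the table below the middle of the bar; x points across the bar away from the robot, y along the bar towards the robot's left, z up. Stands still; its place and yaw vary.
- trolley (a joint): Trolley (grey block 46 x 70 x 54 mm on the rail) along the rail's y, m: 0 at the buffer at the right end, where the trolley stands at y = -0.25 in the rail's frame, 0.5 at the left buffer (y = +0.25). It starts between 0 and 0.02. Mass 0.4 kg; rolling friction about 1.5 N plus 3 N per m/s, so it stays where it is left.
- grip (a point): Point to grip on the trolley's tab, an upright steel bar 30 mm across the rail and 20 mm along the rail, on the robot's side of the rail, 60 mm from its centre line; the tab rises 72 mm from 263 to 335 mm above the table and the point lies 310 mm above the table. Pinch it from above with the fingers closing along the rail.
- carrier (a joint): Swing of the carrier about its pin, rad: 0 plumb, positive with the pot out towards the rail's +y. Swings freely with a period of 1.5 s, like a plain pendulum 0.556 m long: swing acceleration = -(17.7 /s2) x (swing + trolley acceleration along +y / 9.81), whatever the hidden mass. Left alone, a swing dies away with a time constant of about 70 s.
- pin (a point): Pivot of the carrier: pin on the trolley's far side, parallel to the rail's x, 80 mm beyond the rail's centre line, 275 mm above the table, at the trolley's y. Carrier with pot and counterpoise: nominally 0.92 kg, centre of mass 27 mm below the pin, moment of inertia about the pin 0.0138 kg m2; the hidden mass scales all of it alike.
- pot (a point): Middle of the glazed pot (72 mm wide, 74 mm high), on the carrier's axis 127 mm below the pin. The pot stands in a round steel pan (100 mm) hung by a bail of two thin bars; a dark steel counterpoise (52 mm wide, 50 mm high) stands on the carrier's stem 72 to 122 mm above the pin, its top 397 mm above the table.
- foot (a point): Tip of the black rod (16 mm thick, round end) under the pan, on the carrier's axis 245 mm below the pin, 30 mm above the table when plumb.
- sill_top (a point): Middle of the top of the wooden sill, 46 mm above the table, 10 mm thick along the rail, at x = 0.08, y = -0.195 in the rail's frame. The foot catches behind it: as the trolley is drawn to the left the carrier leans back to about -0.37 rad, then the foot slips over (trolley at about 0.14 m) and the carrier swings free.
- drip_dish: Low white dish, 150 mm wide, 18 mm high, fixed on the table under the swing plane; origin at the centre of its underside. Its place along the rail varies.
- mug: Terracotta mug, 76 mm wide, 85 mm high, on the table on the robot's side of the rail; leave it alone. Origin at the centre of its underside.
- glaze_jar: White jar with lid, 70 mm wide, 90 mm high, on the table on the robot's side of the rail; leave it alone. Origin at the centre of its underside.
- bowl: Terracotta bowl, 110 mm wide, 45 mm high, on the table on the robot's side of the rail; leave it alone. Origin at the centre of its underside.
Things that resemble listed ones, but are neither listed nor needed, are in the scene too. Of the things shaped like the drip_dish, the white one is meant.

How it is judged:
By the outcome, as a careful person would: the job done as asked, in the order asked, and still so for the second after the job is handed in, with the robot touching nothing.
It also fails if it takes over 51 s, if anything falls off the work surface, if the arm or the gripper's body presses on something with over 40 N, if the wrist force passes 120 N, or if a joint passes its speed limit or range.

## Working session

There is one attempt and no reset: what is moved stays moved. The work goes in short steps, Python scripts to look and compute and a shell command to move; the robot and the scene stay as the last step left them, time stands still between calls to the robot, and variables do not carry over. Pictures are saved under pics/ and viewed, at most 10 in all, crops included, and the job is handed in when it is done.

```bash
mkdir -p pics
cat > h.py <<'E'
import numpy as np, cv2
from cell import r, eyes, models
def ray(p,px):
    K,R,t=p["K"],p["R"],p["t"]; d=R.T@np.linalg.inv(K)@np.array([px[0],px[1],1.]); return -R.T@t, d
def atz(p,px,z):
    c,d=ray(p,px); return c+d*(z-c[2])/d[2]
def tri(p1,a,p2,b):
    c1,d1=ray(p1,a); c2,d2=ray(p2,b)
    s=np.linalg.lstsq(np.c_[d1,-d2],c2-c1,rcond=None)[0]
    x1,x2=c1+d1*s[0],c2+d2*s[1]; return (x1+x2)/2, np.linalg.norm(x1-x2)
def proj(p,X):
    q=p["K"]@(p["R"]@np.asarray(X)+p["t"]); return q[:2]/q[2]
def cloud(p,mask):
    v,u=np.nonzero(mask&(p["z_map"]>0)); z=p["z_map"][v,u]
    c=np.linalg.inv(p["K"])@np.c_[u,v,np.ones(len(u))].T*z
    return (p["R"].T@(c-p["t"][:,None])).T
E
python3 - <<'E'
from h import *
np.set_printoptions(precision=4,suppress=True)
S=eyes.grab_frame("scene");T=eyes.grab_frame("top")
cv2.imwrite("pics/s0.png",S["pixels"]);cv2.imwrite("pics/t0.png",T["pixels"])
for n in ["rail","grip","pin","pot","foot","sill_top","drip_dish","mug","glaze_jar","bowl"]:
    a=models.place_of(n,S);b=models.place_of(n,T)
    print(n,[(np.round(x["at"]),round(x["conf"],2)) for x in a[:3]],[(np.round(x["at"]),round(x["conf"],2)) for x in b[:3]])
    if a and b: print("  ",*tri(S,a[0]["at"],T,b[0]["at"]))
o=r.get_obs();print(o["clock"],o["tcp_pos"],o["tool_rot"])
E
```

```text
rail [] []
grip [(array([174., 188.]), 0.82), (array([212., 260.]), 0.48)] [(array([471., 291.]), 0.84)]
   [ 0.4751 -0.21    0.319 ] 0.009909934667667309
pin [(array([161., 234.]), 0.76)] [(array([476., 230.]), 0.9)]
   [ 0.6215 -0.2366  0.2885] 0.003704445839573398
pot [(array([172., 276.]), 0.73), (array([291., 326.]), 0.42)] [(array([458., 242.]), 0.63)]
   [ 0.615  -0.2349  0.1517] 0.0038686616836130718
foot [(array([178., 309.]), 0.8)] []
sill_top [(array([190., 302.]), 0.85)] [(array([437., 247.]), 0.75)]
   [ 0.6171 -0.2023  0.0575] 0.004887630313034845
drip_dish [(array([225., 379.]), 0.8), (array([294., 325.]), 0.78), (array([469., 301.]), 0.77)] [(array([172., 244.]), 0.72), (array([344., 232.]), 0.68), (array([400., 183.]), 0.58)]
   [0.7253 0.2004 0.1138] 0.6925798685464368
mug [] [(array([244., 328.]), 0.73), (array([474., 230.]), 0.28)]
glaze_jar [(array([214., 261.]), 0.82)] [(array([412., 329.]), 0.68)]
   [ 0.3858 -0.1453 -0.0038] 0.003604953433657667
bowl [(array([298., 260.]), 0.63), (array([213., 259.]), 0.38)] [(array([331., 323.]), 0.9)]
   [ 0.4002  0.0975 -0.0053] 0.008487381305199031
1.1 [0.2247 0.5832 0.2313] [[-0.9331  0.3596 -0.    ]
 [ 0.3596  0.9331  0.    ]
 [ 0.      0.     -1.    ]]
```

View pics/s0.png

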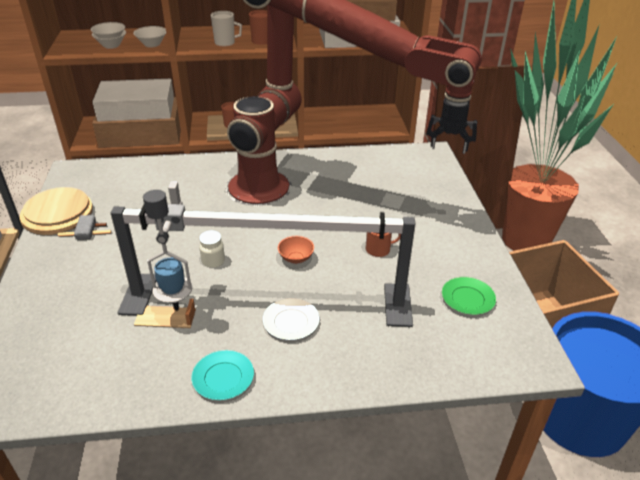

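View pics/t0.png

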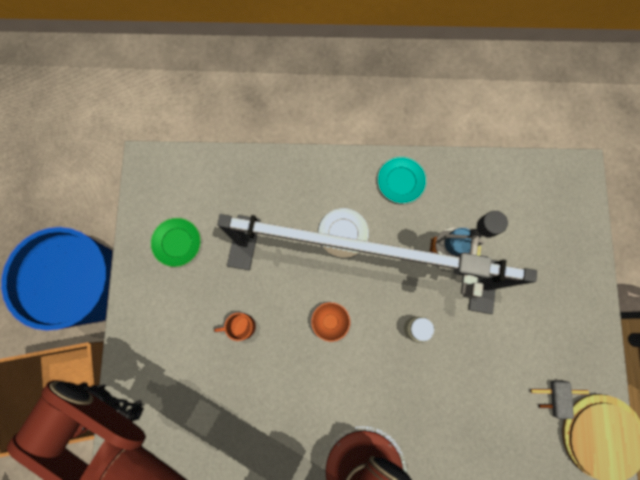

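Scene: the trolley is at the rail's right end, with its tab at scene (174,190) / top (472,287). The white dish is at scene (292,320) / top (344,232), with teal and green decoys beside it. Next I fit the rail, tab and dish from depth.

Run:
```python
from h import *
np.set_printoptions(precision=4,suppress=True)
S=eyes.grab_frame("scene");T=eyes.grab_frame("top")
for nm,p in (("T",T),("S",S)):
    full=np.ones((480,640),bool); C=cloud(p,full)
    m=(abs(C[:,2]-.29)<.006)&(C[:,0]>.4)&(C[:,0]<.75)&(abs(C[:,1])<.4)
    q=C[m,:2]
    for _ in range(6):
        c=q.mean(0); d=np.linalg.svd(q-c,full_matrices=False)[2][0]; d=d*np.sign(d[1]); n=np.array([d[1],-d[0]])
        q=q[abs((q-c)@n)<.02]
    s=(q-c)@d; print(nm,"rail c",c,"d",d,"ext",s.min(),s.max(), "mid",c+d*(s.min()+s.max())/2,"z",np.median(C[m,2]),"w",np.percentile((q-c)@n,[2,98]))
    # trolley tab, above rail
    L=C[(C[:,2]>.30)&(C[:,2]<.345)&(C[:,1]<0)&(C[:,0]>.4)&(C[:,0]<.75)]
    u=(L[:,:2]-c)@d; w=(L[:,:2]-c)@n
    t=(w<-.04)&(w>-.085)
    print("  tab along",np.percentile(u[t],[2,50,98]),"across",np.percentile(w[t],[2,50,98]),"z",np.percentile(L[t,2],[2,98]),t.sum())
    b=(abs(w)<.035)&(L[:,2]<.31)
    if b.sum():print("  trolley along",np.percentile(u[b],[2,50,98]),np.percentile(w[b],[2,98]),b.sum())
    px=(344,232) if nm=="T" else (292,320)
    for k in models.trace("drip_dish",p):
        M=k["pixels"]; print("  dish",k["conf"],k["bbox"],p["pixels"][M].mean(0),end=" ")
        D=cloud(p,M); print(np.percentile(D,[2,50,98],axis=0).ravel(), cv2.minEnclosingCircle(D[(D[:,2]>.012)&(D[:,2]<.024),:2].astype(np.float32)) if len(D) else "")
    if nm=="T":
        H=C[(C[:,2]>.38)&(C[:,0]>.5)&(C[:,0]<.75)&(abs(C[:,1]+.25)<.1)]; print("counterpoise",np.percentile(H,[2,98],axis=0))
g=[models.place_of("grip",p)[0]["at"] for p in (S,T)]; print(g,tri(S,g[0],T,g[1]))
```

```text
T rail c [0.5778 0.0239] d [0.1601 0.9871] ext -0.3950496332892775 0.35490200163068136 mid [0.5746 0.004 ] z 0.2899362278519362 w [-0.0121  0.0126]
  tab along [-0.2586 -0.2454 -0.2396] across [-0.0743 -0.0608 -0.0459] z [0.3013 0.3386] 196
  trolley along [-0.3171 -0.2538 -0.2174] [-0.0213  0.0211] 531
  dish 0.9 [317.1, 210.8, 369.2, 256.0] [197.4776 198.9096 193.0595] [ 0.5994 -0.0042  0.0003  0.6857  0.0605  0.0105  0.7324  0.1273  0.0203] ((0.6665531396865845, 0.062437620013952255), 0.07433665543794632)
  dish 0.62 [149.6, 219.2, 199.3, 266.5] [ 58.0139 158.8337  36.7387] [0.5633 0.4943 0.0003 0.6302 0.5631 0.01   0.6962 0.6269 0.0205] ((0.6295198202133179, 0.559199869632721), 0.07536068558692932)
  dish 0.56 [379.1, 157.7, 426.5, 204.1] [152.2359 173.7613   8.0102] [ 0.7676 -0.1792  0.0006  0.8364 -0.1169  0.0102  0.9013 -0.0476  0.0201] ((0.833988606929779, -0.11483702808618546), 0.0749877318739891)
  dish 0.33 [401.2, 313.6, 435.1, 339.6] [167.9184 168.6378 164.1566] [ 0.3594 -0.174   0.0029  0.39   -0.139   0.088   0.4227 -0.1147  0.0938] ((0.39006373286247253, -0.1307191252
[... 632 characters left out ...]
2.5, 189.8, 312.0] [115.6913 114.4274 110.7504] [ 0.4679 -0.2843  0.0463  0.6193 -0.2299  0.2229  0.6542 -0.1918  0.3988] ((0.45651671290397644, -0.3119475245475769), 0.009993581101298332)
  dish 0.65 [190.3, 348.1, 255.1, 398.0] [210.0922 223.1366  84.3607] [ 0.7618 -0.1835  0.0021  0.8237 -0.1179  0.0113  0.8946 -0.0504  0.0216] ((0.8288068175315857, -0.11783146858215332), 0.0777612179517746)
  dish 0.57 [441.8, 278.2, 498.4, 315.2] [105.3028 205.4997  88.1858] [0.5564 0.4937 0.0022 0.6161 0.5619 0.0116 0.6901 0.6248 0.0216] ((0.6232147216796875, 0.5591352581977844), 0.07726193219423294)
[[171.9, 189.6], [473.4, 289.4]] (array([ 0.4784, -0.215 ,  0.3182]), np.float64(0.007583221168390807))
```

```bash
python3 -m handwheel '[0,0,-40,0,0,-6, 0,0,-40,0,0,-6, -15,-5,-35,0,0,0, -20,-15,-25,0,0,0, -25,-28,-10,0,0,0, -25,-28,0,0,0,0, -25,-28,0,0,0,0, -25,-28,0,0,0,0, -25,-28,0,0,0,0, -20,-32,0,0,0,0, -20,-32,0,0,0,0, -20,-32,0,0,0,0]' 60
cat >> h.py <<'E'
D=np.array([.157,.9876]);D/=np.linalg.norm(D);N=np.array([D[1],-D[0]]);MID=np.array([.576,.003])
def go(X):
    o=r.get_obs(); return o["tool_rot"].T@(np.asarray(X)-o["tcp_pos"])*1000
E
python3 - <<'E'
from h import *
np.set_printoptions(precision=4,suppress=True)
o=r.get_obs();print(o["clock"],o["tcp_pos"],o["tool_rot"],go([.48,-.214,.40]), np.r_[D,0]@o["tool_rot"])
E
```

```text
clock: 2.4
tcp_pos: [0.4019, 0.294, 0.3815]
tool_rot: [[-0.988, 0.157, 0.0], [0.157, 0.988, 0.0], [-0.0, 0.0, -1.0]]
ft_force: [0.8, 0.4, 0.9]
grip_width: 0.0599
finger_force: 0.0
2.4 [0.4019 0.294  0.3815] [[-0.9875  0.1574  0.0005]
 [ 0.1574  0.9875  0.0002]
 [-0.0004  0.0003 -1.    ]] [-157.0389 -489.4001  -18.6216] [0.0004 1.     0.0003]
```

```bash
python3 -m handwheel '[-13,-38,-3,0,0,0, -13,-38,-3,0,0,0, -13,-38,-3,0,0,0, -13,-38,-2,0,0,0, -13,-38,-2,0,0,0, -13,-38,-2,0,0,0, -13,-38,-2,0,0,0, -13,-38,0,0,0,0, -13,-38,0,0,0,0, -13,-38,0,0,0,0, -13,-38,0,0,0,0, -13,-38,0,0,0,0]' 
python3 -m handwheel '[-1,-25,0,0,0,0, 0,-8,0,0,0,0, 0,0,0,0,0,0, 0,0,0,0,0,0]'
python3 - <<'E'
from h import *
np.set_printoptions(precision=4,suppress=True)
S=eyes.grab_frame("scene");T=eyes.grab_frame("top")
o=r.get_obs();print(o["clock"],o["tcp_pos"],go([.48,-.214,.40]))
cv2.imwrite("pics/s1.png",cv2.resize(S["pixels"][130:330,90:290],(600,600),interpolation=cv2.INTER_CUBIC))
# tab centroid now from trace/cloud
for p in (S,T):
    C=cloud(p,np.ones((480,640),bool)); L=C[(C[:,2]>.305)&(C[:,2]<.334)&(abs(C[:,0]-.48)<.04)&(abs(C[:,1]+.214)<.05)]
    if len(L): s=(L[:,:2]-MID)@D; w=(L[:,:2]-MID)@N; print(np.percentile(s,[2,50,98]),np.percentile(w,[2,50,98]),len(L))
q=o["tcp_pos"][:2]-MID; print("tcp s,w",q@D,q@N)
E
```

```text
clock: 3.4
tcp_pos: [0.4836, -0.1813, 0.3986]
tool_rot: [[-0.987, 0.158, 0.001], [0.158, 0.987, -0.0], [-0.001, -0.0, -1.0]]
ft_force: [1.0, -0.0, 0.2]
grip_width: 0.0601
finger_force: 0.0
clock: 3.73
tcp_pos: [0.4795, -0.2115, 0.3984]
tool_rot: [[-0.987, 0.158, 0.0], [0.158, 0.987, 0.001], [-0.0, 0.001, -1.0]]
ft_force: [-1.5, -0.6, 0.0]
grip_width: 0.0601
finger_force: 0.0
3.8333 [ 0.4797 -0.2107  0.3987] [-0.8602 -3.254  -1.2985]
[-0.241  -0.228  -0.2206] [-0.0744 -0.0514 -0.0457] 107
[-0.2361 -0.2207 -0.2183] [-0.0766 -0.0693 -0.056 ] 79
tcp s,w -0.22612731770376726 -0.06160270653498872
```

View pics/s1.png

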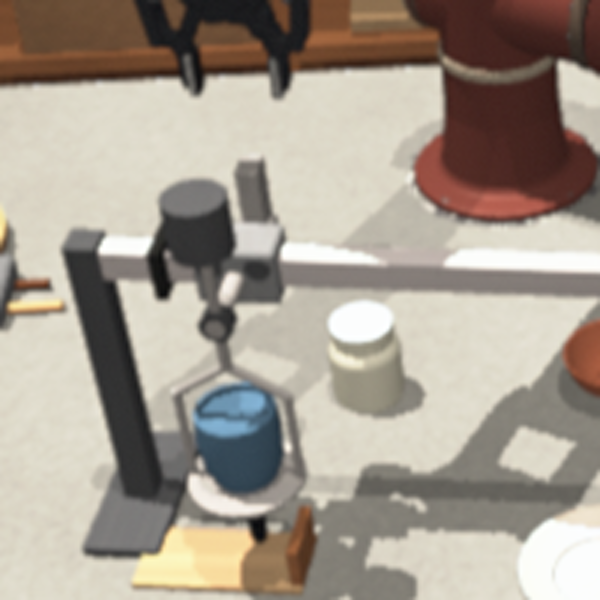

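The crop shows the open fingers (crop (195,85) and (280,85)) straddling the tab (255,170) from above. The pot hangs plumb behind the sill (305,545). Now I lower the gripper and close it.

```bash
python3 -m handwheel '[0,-1,25,0,0,0, 0,-1,30,0,0,0, 0,0,25,0,0,0, 0,0,16,0,0,0, 0,0,10,0,0,0, 0,0,0,0,0,0, 0,0,0,0,0,0]' 
python3 -m handwheel '[0,0,0,0,0,0, 0,0,0,0,0,0, 0,0,0,0,0,0, 0,0,0,0,0,0, 0,0,0,0,0,0, 0,0,0,0,0,0]' 0 60
cat >> h.py <<'E'
def look(p):
    "pot centroid in swing plane -> s along rail, z"
    b,g,rr=[p["pixels"][:,:,i].astype(int) for i in range(3)]
    m=(b-rr>25)&(b>g+8)&(b<230); m[:, :120]=0; m[:,470:]=0; m[345:]=0; m[:215]=0
    n,l,st,c=cv2.connectedComponentsWithStats(m.astype(np.uint8))
    k=1+np.argmax(st[1:,4]); x=c[k]
    C0,d=ray(p,x); t=(.08-(C0[:2]-MID)@N)/(d[:2]@N); X=C0+d*t
    return (X[:2]-MID)@D, X[2], st[k,4], x
def tcp(): 
    o=r.get_obs(); return o["clock"],(o["tcp_pos"][:2]-MID)@D
E
python3 - <<'E'
from h import *
np.set_printoptions(precision=4,suppress=True)
for i in range(3):
    print(tcp()); S=eyes.grab_frame("scene"); print(look(S))
for k in models.trace("drip_dish",S)[:1]: print(k["bbox"])
E
```

```text
clock: 4.42
tcp_pos: [0.4795, -0.2131, 0.2929]
tool_rot: [[-0.988, 0.156, 0.001], [0.156, 0.988, -0.0], [-0.001, -0.0, -1.0]]
ft_force: [0.4, -0.5, 1.2]
grip_width: 0.0602
finger_force: 0.0
clock: 4.92
tcp_pos: [0.4797, -0.2143, 0.294]
tool_rot: [[-0.987, 0.158, 0.002], [0.158, 0.987, -0.001], [-0.002, -0.001, -1.0]]
ft_force: [-0.6, 0.3, 6.6]
grip_width: 0.0192
finger_force: 59.4
(4.9167, np.float64(-0.22974083200115258))
(np.float64(-0.2308930084216361), np.float64(0.1593989225076331), np.int32(804), array([169.1915, 274.6194]))
(4.9667, np.float64(-0.22973287598337458))
(np.float64(-0.23077296560549654), np.float64(0.15959066225508933), np.int32(803), array([169.2279, 274.5641]))
(5.0167, np.float64(-0.22972144244451942))
(np.float64(-0.23080974177094063), np.float64(0.15947414216610256), np.int32(804), array([169.2201, 274.5983]))
[264.4, 300.5, 319.6, 340.3]
```

```bash
python3 -m handwheel '[0,4,0,0,0,0, 0,8,0,0,0,0, 0,10,0,0,0,0, 0,11,0,0,0,0, 0,11,0,0,0,0, 0,11,0,0,0,0, 0,11,0,0,0,0, 0,11,0,0,0,0, 0,10,0,0,0,0, 0,8,0,0,0,0, 0,6,0,0,0,0, 0,4,0,0,0,0]'
python3 - <<'E'
from h import *
np.set_printoptions(precision=4,suppress=True)
for i in range(3):
    c,u=tcp(); S=eyes.grab_frame("scene"); s,z,a,x=look(S); print(c,u,u+.25,s-u+.001,z,np.arctan2(s-u+.001,.275-z+.006),a)
E
```

```text
clock: 6.12
tcp_pos: [0.4966, -0.1104, 0.294]
tool_rot: [[-0.987, 0.158, 0.003], [0.158, 0.987, -0.002], [-0.003, -0.001, -1.0]]
ft_force: [0.7, -2.2, 4.8]
grip_width: 0.0197
finger_force: 59.4
6.1167 -0.1244470569088944 0.1255529430911056 -0.04045420125805996 0.16792861559264283 -0.34358514138925716 811
6.1667 -0.12378335409500515 0.12621664590499485 -0.04068119722667679 0.167999879389771 -0.3455646197435754 813
6.2167 -0.12394454254822114 0.12605545745177887 -0.04076391162358485 0.16802441420964143 -0.346281787329939 807
```

```bash
python3 -m handwheel '[0,4,0,0,0,0, 0,4,0,0,0,0, 0,4,0,0,0,0, 0,3,0,0,0,0, 0,0,0,0,0,0, 0,3,0,0,0,0, 0,8,0,0,0,0, 0,14,0,0,0,0, 0,18,0,0,0,0, 0,20,0,0,0,0, 0,18,0,0,0,0, 0,14,0,0,0,0]'
cat > m.py <<'E'
from h import *
from scipy.optimize import linprog
import sys
np.set_printoptions(precision=4,suppress=True,linewidth=150)
n=int(sys.argv[1]) if len(sys.argv)>1 else 10
rows=int(sys.argv[2]) if len(sys.argv)>2 else 12
tgt=float(sys.argv[3]) if len(sys.argv)>3 else .0715
t=[];th=[];U=[]
for i in range(n):
    c,u=tcp(); S=eyes.grab_frame("scene"); s,z,a,x=look(S)
    t.append(c);U.append(u);th.append(np.arcsin(np.clip((s-u+.001)/.1215,-1,1)))
t,th,U=map(np.array,(t,th,U)); now=tcp()[0]; w=np.sqrt(17.7)
k=slice(2,None) if n>4 else slice(None)   # arm settling at first
A=np.c_[np.cos(w*(t-now)),np.sin(w*(t-now))][k]; co,*_=np.linalg.lstsq(A,th[k],rcond=None)
print("now",now,"u",U[[0,1,2,-1]],"rest to target mm",1000*(tgt-U[-1]));print("th",th,"res",np.std(A@co-th[k]))
print("state",co[0],co[1]*w,"amp",np.hypot(*co))
# plan: row speeds const; u'' impulses at row edges; LAG of arm
dt=1/12; LAG=float(sys.argv[4]) if len(sys.argv)>4 else .05
T=rows*dt+LAG; g=17.7/9.81
te=np.arange(rows+1)*dt+LAG
# v_j rows; dv at edge j = v_j - v_{j-1}; theta(T)+..., each dv adds theta' -= g*dv
E=np.zeros((rows+1,rows)); 
for j in range(rows): E[j,j]+=1;E[j+1,j]-=1
a=-g*E/dt  # per metre row displacement
Mc=(np.sin(w*(T-te))/w)@a; Ms=np.cos(w*(T-te))@a
f0=np.array([co[0]*np.cos(w*T)+co[1]*np.sin(w*T), w*(-co[0]*np.sin(w*T)+co[1]*np.cos(w*T))])
Aeq=np.vstack([Mc,Ms/w,np.ones(rows)]); beq=np.r_[-f0[0],-f0[1]/w,tgt-U[-1]]
# minimise the largest step of speed, limited row, path limits
nb=rows; Aub=[];bub=[]
for j in range(rows+1):
    for sg in (1,-1): Aub.append(np.r_[sg*E[j],-1]);bub.append(0)
for j in range(rows):
    cs=np.r_[np.ones(j+1),np.zeros(rows-j-1)]
    Aub.append(np.r_[cs,0]);bub.append(.225-U[-1]); Aub.append(np.r_[-cs,0]);bub.append(U[-1]+.07)
L=linprog(np.r_[np.zeros(rows),1],Aub,bub,np.c_[Aeq,np.zeros(3)],beq,bounds=[(-.034,.034)]*rows+[(0,None)])
print(L.message if L.status else np.round(L.x*1000,0),L.x[:rows].sum() if not L.status else "")
E
python3 m.py 10 12
```

```text
clock: 7.27
tcp_pos: [0.5144, -0.0012, 0.294]
tool_rot: [[-0.987, 0.158, 0.004], [0.158, 0.987, -0.001], [-0.004, -0.001, -1.0]]
ft_force: [2.6, -2.7, 3.8]
grip_width: 0.0193
finger_force: 59.3
now 7.7667 u [-0.0138 -0.0114 -0.0126 -0.0144] rest to target mm 85.93458870163782
th [0.0834 0.1665 0.2488 0.3254 0.3856 0.4275 0.449  0.452  0.437  0.398 ] res 0.0016019769241439343
state 0.3467770081545203 -1.230037232377222 amp 0.4535791489955005
The problem is infeasible. (HiGHS Status 8: model_status is Infeasible; primal_status is None)
```

```bash
cat > pl.py <<'E'
import re
s=open('m.py').read()
i=s.index('t=[];th=[]'); j=s.index('# plan:')
s2=s[:i]+"w=np.sqrt(17.7);co=np.array([float(sys.argv[5]),float(sys.argv[6])/w]);U=[tcp()[1]]\n"+s[j:]
open('p.py','w').write(s2+"""
if not L.status:
    x=np.round(L.x[:rows]*1000)/1000; print('integer residual: pos mm',(Aeq[2]@x-beq[2])*1e3,'swing',np.hypot(*(Aeq[:2]@x-beq[:2])))
    th=[]
    for tt in np.arange(0,T,.05):
        m=te<tt; v=a@x; th.append(co[0]*np.cos(w*tt)+co[1]*np.sin(w*tt)+(np.sin(w*(tt-te[m]))/w)@v[m])
    print('th range',min(th),max(th))
""")
E
python3 pl.py; for n in 14 16 18 20 22 24; do echo $n; python3 p.py 0 $n .0715 .05 .3468 -1.23; done
```

```text
14
The problem is infeasible. (HiGHS Status 8: model_status is Infeasible; primal_status is None) 
16
[ 30.  34.  25.  -5. -34. -34. -34. -33.  -4.  -0.  -0.  10.  34.  34.  34.  30.  30.] 0.08595040292166417
integer residual: pos mm 1.0495970783358373 swing 0.0015412446929622054
th range -0.39570065314736874 0.3468
18
[ 26.  34.  18.  -7. -33. -34. -34. -26.  -0.  -0.  -0.   2.  27.  34.  34.  34.  18.  -7.  26.] 0.08595040292166417
integer residual: pos mm 0.04959707833582239 swing 0.0017428284157189958
th range -0.38023973825202345 0.3468
20
[ 17.  33.  17.  -0. -17. -33. -34. -27. -11.  -0.  -0.   7.  24.  34.  34.  34.  25.   8.  -8. -17.  17.] 0.08595040292166417
integer residual: pos mm 0.049597078335836264 swing 0.0009740849851583389
th range -0.40983433509336514 0.3468
22
[ 11.  22.  15.   4.  -8. -19. -30. -28. -17.  -6.  -0.  11.  22.  34.  34.  34.  26.  15.   3.  -8. -19. -11.  11.] 0.08595040292166421
integer residual: pos mm -0.9504029216641785 swing 0.0013934820682059248
th range -0.4255666550516528 0.3468
24
[  8.  16.   8.   0.  -8. -16. -24. -21. -13.  -5.   3.  11.  19.  26.  34.  34.  26.  18.  10.   3.  -5. -13. -16.  -8.   8.] 0.08595040292166421
integer residual: pos mm 1.0495970783358233 swing 0.0030419783377068155
th range -0.41408112786894735 0.3468
```

```bash
python3 -m handwheel '[0,8,0,0,0,0, 0,16,0,0,0,0, 0,8,0,0,0,0, 0,0,0,0,0,0, 0,-8,0,0,0,0, 0,-16,0,0,0,0, 0,-24,0,0,0,0, 0,-21,0,0,0,0, 0,-13,0,0,0,0, 0,-5,0,0,0,0, 0,3,0,0,0,0, 0,11,0,0,0,0]'; python3 -m handwheel '[0,19,0,0,0,0, 0,26,0,0,0,0, 0,34,0,0,0,0, 0,34,0,0,0,0, 0,26,0,0,0,0, 0,18,0,0,0,0, 0,10,0,0,0,0, 0,3,0,0,0,0, 0,-5,0,0,0,0, 0,-13,0,0,0,0, 0,-16,0,0,0,0, 0,-9,0,0,0,0]' 
python3 m.py 10 12
```

```text
clock: 8.77
tcp_pos: [0.5073, -0.0445, 0.294]
tool_rot: [[-0.987, 0.161, 0.003], [0.161, 0.987, -0.003], [-0.003, -0.002, -1.0]]
ft_force: [1.3, -1.0, 5.3]
grip_width: 0.0193
finger_force: 60.2
clock: 9.77
tcp_pos: [0.5279, 0.0821, 0.294]
tool_rot: [[-0.987, 0.158, 0.004], [0.158, 0.987, -0.001], [-0.004, 0.0, -1.0]]
ft_force: [3.4, 0.9, 5.6]
grip_width: 0.0196
finger_force: 60.2
now 10.2667 u [0.0706 0.0691 0.0698 0.0707] rest to target mm 0.7968180275176318
th [ 0.0445  0.0238 -0.0037 -0.0293 -0.0518 -0.0751 -0.0943 -0.1095 -0.1169 -0.1242] res 0.0009395137306076447
state -0.12226246768160251 0.0708200592485081 amp 0.12341584784911509
[ -9. -17. -14.  -6.   3.  11.  20.  18.   9.   1.  -8.  -9.   9.] 0.0007968180275176352
```

```bash
python3 -m handwheel '[0,-9,0,0,0,0, 0,-17,0,0,0,0, 0,-14,0,0,0,0, 0,-6,0,0,0,0, 0,3,0,0,0,0, 0,11,0,0,0,0, 0,20,0,0,0,0, 0,18,0,0,0,0, 0,9,0,0,0,0, 0,1,0,0,0,0, 0,-7,0,0,0,0, 0,-8,0,0,0,0]' 
python3 m.py 12 12
```

```text
clock: 11.27
tcp_pos: [0.5283, 0.0845, 0.294]
tool_rot: [[-0.988, 0.157, 0.005], [0.157, 0.988, 0.0], [-0.005, 0.001, -1.0]]
ft_force: [4.1, 0.7, 5.9]
grip_width: 0.0192
finger_force: 60.4
now 11.8667 u [0.073  0.0712 0.0714 0.0717] rest to target mm -0.223756174314374
th [ 0.0165  0.0223  0.0239  0.0235  0.0223  0.0204  0.0144  0.0109  0.0054  0.0015 -0.0048 -0.011 ] res 0.0008116167667964073
state -0.014365526705917139 -0.08615107199432548 amp 0.025013812155336403
[ 0. -1. -2. -3. -2. -1. -0.  1.  2.  3.  2.  1.  1.] -0.00022375617431437465
```

```bash
python3 -m handwheel '[0,0,0,0,0,0, 0,-1,0,0,0,0, 0,-2,0,0,0,0, 0,-3,0,0,0,0, 0,-2,0,0,0,0, 0,-1,0,0,0,0, 0,0,0,0,0,0, 0,1,0,0,0,0, 0,2,0,0,0,0, 0,3,0,0,0,0, 0,2,0,0,0,0, 0,1,0,0,0,0]' 
sed -i 's/A=np.c_\[np.cos(w\*(t-now)),np.sin(w\*(t-now))\]\[k\]; co,\*_=np.linalg.lstsq(A,th\[k\],rcond=None)/A=np.c_[np.cos(w*(t-now)),np.sin(w*(t-now)),np.ones(n)][k]; co,*_=np.linalg.lstsq(A,th[k],rcond=None)/; s/"amp",np.hypot(\*co)/"amp",np.hypot(*co[:2]),"bias",co[2]/' m.py
python3 m.py 26 12
```

```text
clock: 12.87
tcp_pos: [0.5281, 0.0835, 0.294]
tool_rot: [[-0.987, 0.158, 0.004], [0.158, 0.987, -0.001], [-0.004, -0.001, -1.0]]
ft_force: [1.9, -2.5, 6.0]
grip_width: 0.0195
finger_force: 60.4
now 14.1667 u [0.0719 0.0721 0.0721 0.0721] rest to target mm -0.6074045832011876
th [-0.0004  0.0009  0.0022  0.0041  0.0046  0.0054  0.0051  0.0049  0.0046  0.0025  0.0015 -0.0003 -0.0025 -0.003  -0.0068 -0.0087 -0.0107 -0.0126
 -0.0137 -0.0148 -0.0158 -0.0157 -0.0151 -0.0138 -0.0125 -0.0113] res 0.00040398518428740455
state -0.004559080614238776 0.03928571865227301 amp 0.010391396957956949 bias -0.004959377129565414
[-1. -1. -1.  0.  1.  2.  2.  1. -0. -1. -2. -1.  1.] -0.0006074045832011878
```

```bash
python3 -m handwheel '[0,-1,0,0,0,0, 0,-1,0,0,0,0, 0,-1,0,0,0,0, 0,0,0,0,0,0, 0,1,0,0,0,0, 0,2,0,0,0,0, 0,2,0,0,0,0, 0,1,0,0,0,0, 0,0,0,0,0,0, 0,-1,0,0,0,0, 0,-2,0,0,0,0, 0,0,0,0,0,0]' 
python3 m.py 20 12
python3 - <<'E'
from h import *
np.set_printoptions(precision=4,suppress=True)
S=eyes.grab_frame("scene");T=eyes.grab_frame("top");print(tcp())
for p in (S,T):
    M=models.trace("drip_dish",p)[0]; b=M["bbox"]; print(b,M["conf"])
    q=cloud(p,M["pixels"]); q=q[(q[:,2]>.004)&(q[:,2]<.03)]; (c,R)=cv2.minEnclosingCircle(q[:,:2].astype(np.float32)); print("dish s,w",(c-MID)@D,(c-MID)@N,R)
    e=(q[:,:2]-MID)@D; print(" ext mid",(np.percentile(e,.5)+np.percentile(e,99.5))/2)
    C=cloud(p,np.ones((480,640),bool)); q=C[:,:2]-MID; s=q@D;w=q@N
    k=(C[:,2]>.36)&(C[:,2]<.41)&(abs(w-.08)<.04)&(abs(s-.07)<.06)
    print(" counterpoise s ext",np.percentile(s[k],[2,98]),np.percentile(s[k],[2,98]).mean())
    k=(C[:,2]>.285)&(C[:,2]<.296)&(abs(w)<.03)&(abs(s)<.4)
    print(" rail w",np.median(w[k]),"s ext",s[k].min(),s[k].max())
cv2.imwrite("pics/s2.png",cv2.resize(S["pixels"][150:350,180:380],(600,600),interpolation=cv2.INTER_CUBIC))
E
```

```text
clock: 15.17
tcp_pos: [0.5281, 0.0836, 0.294]
tool_rot: [[-0.987, 0.158, 0.004], [0.158, 0.987, -0.0], [-0.004, 0.0, -1.0]]
ft_force: [3.9, -0.7, 5.3]
grip_width: 0.0193
finger_force: 60.4
now 16.1667 u [0.0721 0.0721 0.0721 0.0721] rest to target mm -0.6346381837544213
th [-0.0055 -0.0049 -0.0055 -0.0053 -0.0051 -0.0054 -0.0033 -0.0037 -0.0031 -0.0026 -0.0023 -0.0029 -0.0029 -0.0024 -0.003  -0.0029 -0.003  -0.0032
 -0.0026 -0.0031] res 0.00043650994049160513
state 0.00029119332304252494 -0.007224411467588527 amp 0.0017416948514335777 bias -0.004173150039429565
[ 0. -0. -0. -0. -0. -0. -0. -0. -0.  0.  0.  0.  0.] -0.0006346381837544214
(16.2667, np.float64(0.0721300967414744))
[192.7, 347.5, 254.6, 399.2] 0.97
dish s,w -0.08007809518070992 0.26545244197371964 0.08091061562299728
 ext mid -0.07842366514271575
 counterpoise s ext [0.0466 0.0946] 0.07056859472594532
 rail w 0.0015751952518709327 s ext -0.3771802758258766 0.3732279022061995
[380.6, 158.4, 426.6, 206.3] 0.91
dish s,w -0.07582774574588083 0.2725834931936024 0.07460148632526398
 ext mid -0.07547493836502524
 counterpoise s ext [0.0496 0.096 ] 0.07280244351245452
 rail w -0.001552245411391803 s ext -0.3736230871526407 0.3760210686786819
```

View pics/s2.png

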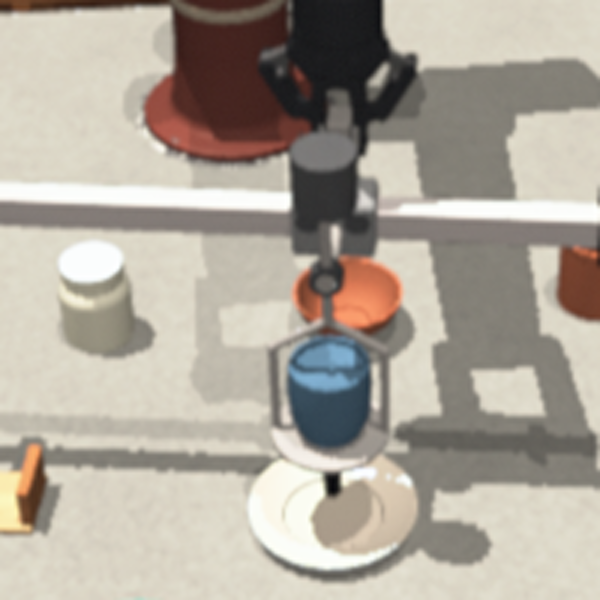

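The crop shows the pot (330,390) and foot hanging centred over the white dish (333,508), almost still (swing 0.0017 rad). In both cameras the counterpoise lines up with the earlier dish measurement. Now I hold, then release.

```bash
Z='0,0,0,0,0,0'; for i in 1 2 3 4; do python3 -m handwheel '[0,0,0,0,0,0, 0,0,0,0,0,0, 0,0,0,0,0,0, 0,0,0,0,0,0, 0,0,0,0,0,0, 0,0,0,0,0,0, 0,0,0,0,0,0, 0,0,0,0,0,0, 0,0,0,0,0,0, 0,0,0,0,0,0, 0,0,0,0,0,0, 0,0,0,0,0,0]' | grep clock; done
python3 m.py 10 12 | head -4
python3 -m handwheel '[0,0,0,0,0,0, 0,0,0,0,0,0, 0,0,0,0,0,0]' - 20
python3 -m handwheel '[0,0,0,0,0,0, 0,0,0,0,0,0, 0,0,0,0,0,0, 0,0,0,0,0,0, 0,0,0,0,0,0, 0,0,0,0,0,0]' 60
python3 - <<'E'
from h import *
for i in range(12):
    S=eyes.grab_frame("scene"); print(round(tcp()[0],2),round(look(S)[0],4),end="; ")
E
```

```text
clock: 17.37
clock: 18.37
clock: 19.37
clock: 20.37
now 20.8667 u [0.0721 0.0721 0.0721 0.0721] rest to target mm -0.6345706018578146
th [-0.0026 -0.0031 -0.0026 -0.0029 -0.0026 -0.0032 -0.0032 -0.0041 -0.0058 -0.0047] res 0.00048685787928850924
state -0.00036174214623961977 -0.012814173250587538 amp 0.0030672243265548295 bias -0.005647007007311927
[ 0. -0. -0. -0. -0. -0. -0. -0.  0.  0.  0.  0.  0.] -0.0006345706018578143
clock: 21.12
tcp_pos: [0.5281, 0.0836, 0.294]
tool_rot: [[-0.987, 0.158, 0.004], [0.158, 0.987, -0.001], [-0.004, 0.0, -1.0]]
ft_force: [2.7, -0.4, 5.4]
grip_width: 0.0196
finger_force: 60.4
clock: 21.62
tcp_pos: [0.5266, 0.0843, 0.2919]
tool_rot: [[-0.988, 0.158, -0.001], [0.158, 0.988, 0.0], [0.001, -0.0, -1.0]]
ft_force: [-1.2, -0.0, -0.3]
grip_width: 0.0602
finger_force: 0.0
21.67 0.0708; 21.72 0.0708; 21.77 0.0707; 21.82 0.0707; 21.87 0.0708; 21.92 0.0707; 21.97 0.0708; 22.02 0.0708; 22.07 0.0707; 22.12 0.0708; 22.17 0.0708; 22.22 0.0707;
```

Released with no disturbance. I retreat straight up, then check again.

```bash
python3 -m handwheel '[0,0,-8,0,0,0, 0,0,-18,0,0,0, 0,0,-25,0,0,0, 0,0,-25,0,0,0, 0,0,-25,0,0,0, 15,0,-15,0,0,0, 20,0,-5,0,0,0, 20,0,0,0,0,0, 10,0,0,0,0,0, 0,0,0,0,0,0, 0,0,0,0,0,0, 0,0,0,0,0,0]'
python3 - <<'E'
from h import *
for i in range(16):
    S=eyes.grab_frame("scene"); print(round(tcp()[0],2),round(look(S)[0],4),end="; ")
cv2.imwrite("pics/s3.png",S["pixels"])
E
```

```text
clock: 23.22
tcp_pos: [0.4631, 0.0944, 0.4128]
tool_rot: [[-0.987, 0.158, -0.001], [0.158, 0.987, -0.0], [0.001, -0.0, -1.0]]
ft_force: [0.9, 0.6, 0.5]
grip_width: 0.06
finger_force: 0.0
23.27 0.0708; 23.32 0.0709; 23.37 0.0709; 23.42 0.0709; 23.47 0.0708; 23.52 0.0708; 23.57 0.0708; 23.62 0.0708; 23.67 0.0708; 23.72 0.0707; 23.77 0.0707; 23.82 0.0707; 23.87 0.0706; 23.92 0.0705; 23.97 0.0706; 24.02 0.0706;
```

View pics/s3.png

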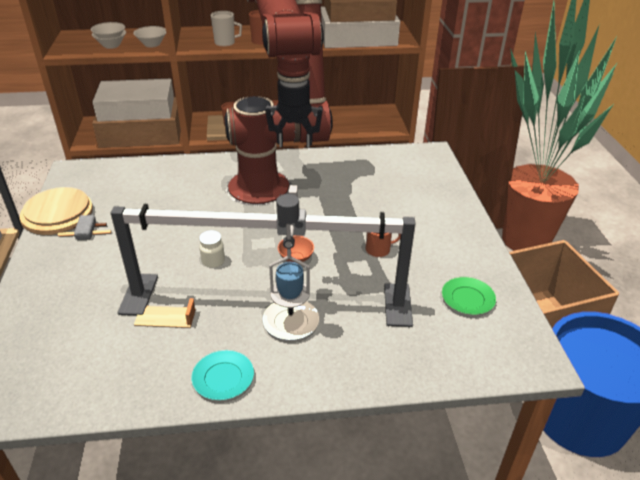

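The pot (290,280) hangs still over the white dish (292,320), the gripper is clear, and nothing else has moved.

```bash
python3 -c "
from cell import r
print(r.hand_in())"
```

```text
the job is handed in; nothing more can be done
None
```

The pot hangs still, centred over the white drip dish to within about 2 mm; I held it there for over five seconds, let go of the trolley without disturbing it, and handed the job in at about 24 s of the 51 s allowed.

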